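# Set the pouch sealer's seal-time dial to the house setting

### The arm

A 7-joint arm with a two-finger parallel gripper is mounted at the origin on the work surface. World frame = base frame: x ahead of the robot, y to its left, z up, the work surface at z = 0. Lengths are in m, angles in rad, forces in N, time in s.
With the tool pointing down it reaches from about 0.4 to 0.875 m from the base axis. Payload 19.3 kg.
Tool frame: the origin (TCP) lies midway between the tips of the shut fingers; the grasp point (between the pads) lies 19 mm behind it; z points along the fingers, y is the line along which they close (so a half turn about z gives the same grasp; the last joint's range is limited). The gripper opens to 85 mm and grips with 20 to 120 N. Pads are 22 mm wide; open, the fingers measure 114 mm over their backs; the gripper's body (76 mm by 85 mm) begins 54 mm behind the grasp point. The pads swing forward as they close: fully open they stand 13 mm farther back than shut.
Start: joints at [1.225, 0.521, -0.036, 1.599, 0.021, 1.021, -0.113], TCP at [0.17, -0.601, 0.195] pointing down, gripper open.
Joint ranges: [-2.91, 2.91], [-0.3, 2.13], [-1.5, 1.42], [0.17, 2.43], [-1.26, 4.41], [0.16, 1.93], [-2.52, 2.52]. Speed limits (rad/s): [1.89, 1.89, 2.39, 2.39, 3.01, 3.01, 3.01].

### API

Orientations are given as [roll, pitch, yaw] about the fixed x, y, z axes, in that order (R = Rz(yaw) Ry(pitch) Rx(roll)).
In Python, from workcell import * gives the robot as it stands. The module is installed in compiled form; this text tells all that it offers.
- The arm moves only by the tool play_rows, never from a script. Its argument "deltas" is a list of rows, each a list of 7 numbers: the shift along the tool's x, y, z in units of 500 mm (1.0 is 500 mm), then the turn, a rotation vector about the tool's x, y, z in units of 120 degrees (1.0 is 120 degrees), then the closure, from 0 (fully open) to 1 (shut). A call has 1 to 10 rows; each row is the pose to reach, as a shift and turn from the pose commanded when the call began, along the tool's axes at that moment; what a row does not reach only later rows make up. A row lasts 1/10 s, in which the tool goes at most 50 mm and 8.59 degrees, less where a joint would pass 70% of its speed; a pose out of reach is approached as far as the arm can. A call with a number of a shift or a turn outside -1 to 1 is refused whole. A call with a gripper value outside its range is refused whole. The fingers move at their own pace and stop on an object; "newtons" is the grip in N (left out, the last holds). Time passes only in rows, so rows that repeat a pose let the fingers close. It gives the time, the measured TCP pose, the force, the opening and the grip force at its end, in the units of the state.
- observe(): the state, without advancing time (a new reading comes with each control period).
- grab_frame(name): name is "scene" or "top"; returns the picture (480x640x3 uint8, red, green, blue); there is no depth.
- get_calibration(name): a dict with "fovy" (degrees; the focal length in pixels is half the picture's height over the tangent of half this angle, whatever the lens; pixels are square), "cx", "cy" (the principal point, pixels), "k1" (the pictures are not rectified: a ray, as slopes to the right and down, at radius r is drawn at 1 + k1 r^2 times it, then the intrinsics apply), "xyz" and "rotation" of the camera in the world. Camera axes: x right, y down, z forward; pixel columns grow to the right and rows downward; lengths in m; the calibration is good to about 2 mm. A picture is of the moment at which its call begins. get_calibration takes no time and is no camera call.
- job_done(): hands the job in; it is judged then, once.
The state is a dict: "clock": time; "qpos": joint angles; "qd": joint speeds; "joint_efforts": joint torques, N m; "position": TCP position; "tool_rot": TCP orientation; "force": force on the tool from outside, world axes, zero at the start; "moment": the same for the moment, N m; "grip_width": finger opening in m; "finger_force": force on a finger pad.
Only numpy, scipy, OpenCV 4.12 (cv2) and the standard library are available. Lean on these libraries where they do the work, as an engineer would, in place of code of your own. Each camera call takes 0.05 s, during which the arm holds its last target. There are 200 camera calls.

### The job

Set the pouch sealer for today's pouches: with a fingertip, stroke its knurled dial round, click by click, until the white pointer line points at the large dot and the dial has clicked into that setting. Do not take hold of the dial between the fingers, leave the tape roll, bottle and steel cup standing where they are, and finish clear of everything.

Things in the scene. Friction and masses are not known exactly. Their poses are not given: they have to be found in the camera images.
- dial (a joint): Angle of the seal-time dial in rad, 0 at its lowest setting, growing clockwise seen from above. Seven click settings 0.524 rad (30 degrees) apart, 0 to 3.142; end stops 0.15 rad beyond the first and last. Left between two settings it springs into the nearer one. It starts at the middle one (1.571). Leaving a click takes a tangential push of about 2 N at the rim; press on the rim with 5 to 10 N.
- dial_top (a point): Centre of the dial's flat top, on its vertical axis; it does not move. The dial is a black knurled knob, 60 mm across and 22 mm high, on the flat grey control deck at the left end of a white pouch sealer. The deck lies 22 mm below this point and is clear for 50 mm all round the axis, 80 mm towards the sealer's front. A white pointer line runs on the top from near the middle to the rim.
- dial_aim (a point): Point at which the pointer line aims: 48 mm from the dial's axis in the pointer's direction, level with the deck. It goes round with the dial.
- big_dot: The large white dot, 14 mm across, flat (1 mm high), on the deck 48 mm from the dial's axis: the setting wanted. It lies at the second, third, fifth or sixth setting from the lowest, so one or two clicks from the start, either way; the other settings carry small dots 4.4 mm across. When the dial stands at it, dial_aim lies on it.
- sealer: White table-top pouch sealer, 260 mm deep (x), 400 mm wide (y), deck 90 mm high, fixed. Origin: centre of its underside; x points from its front (robot's side) to its back. Dial axis at x = -50, y = +135 mm in this frame. The lowest setting points along its +y, the middle one +x, the highest -y. Seal arm (up to 130 mm high) and pouch reel (up to 195 mm) lie at y below +62 mm.
- tape_roll: Bystander: loose roll of tape lying flat on the back of the control deck, 80 mm across and 19 mm high, its centre about 135 mm behind the dial's axis. Origin: centre of its underside.
- spray_bottle: Bystander: loose white bottle standing on the table left of the sealer, 60 mm across, 150 mm high, 150 to 210 mm from the dial's axis. Origin: centre of its underside.
- gallipot: Bystander: small steel cup standing on the table left of the sealer's front, 80 mm across, 45 mm high, 130 to 170 mm from the dial's axis. Origin: centre of its underside.

How it is judged:
By the outcome, as a careful person would: the job done as asked, in the order asked, and still so for the second after the job is handed in, with the robot touching nothing.
It also fails if it takes over 48 s, if anything falls off the work surface, if the arm or the gripper's body presses on something with over 40 N, if the wrist force passes 120 N, or if a joint passes its speed limit or range.

## Working session

There is one attempt and no reset: what is moved stays moved. The work goes in short steps, Python scripts to look and compute and a tool call to move; the robot and the scene stay as the last step left them, time stands still between calls to the robot, and variables do not carry over. Pictures are saved under pics/ and viewed, at most 10 in all, crops included, and the job is handed in when it is done.

Besides the shell and the picture viewer there is one more tool, called after "Call:" as name(argument=value, ...), one argument or row to a line, values as JSON. play_rows: Moves the arm, as the interface text tells. Its arguments: {"type":"object","properties":{"deltas":{"type":"array"},"newtons":{"type":"number"}},"required":["deltas"]}

```bash
mkdir -p pics
python3 - <<'E'
from workcell import *
import cv2
print(observe())
for n in("scene","top"):
    print(n,get_calibration(n))
    cv2.imwrite(f"pics/{n}0.png",grab_frame(n)[:,:,::-1])
E
```

```text
{'clock': 0.0, 'qpos': array([ 1.22482107,  0.52200015, -0.03629589,  1.60000718,  0.02123262,
        1.02110634, -0.11281134]), 'qd': array([ 0.00021517,  0.00278634, -0.00072559,  0.00088727,  0.00103908,
        0.00018771, -0.00020047]), 'joint_efforts': array([-1.62222937e-04, -9.27125287e+01,  1.97964147e+00, -3.69936812e+01,
        1.78117049e-02,  8.09679885e-03, -3.70414909e-05]), 'position': array([ 0.17001253, -0.60103655,  0.19413506]), 'tool_rot': array([-3.14046382e+00,  1.24964073e-04,  2.75743736e-01]), 'force': array([-0.30471225,  0.34262893,  0.07287163]), 'moment': array([ 0.00585458, -0.04859759, -0.00122467]), 'finger_force': 0.0, 'grip_width': 0.08537614674034186}
scene {'fovy': 56.625303992077065, 'cx': 322.8862762111386, 'cy': 240.40984877773522, 'k1': -0.08820491256430574, 'xyz': array([ 0.86777816, -0.13817933,  0.67462563]), 'rotation': array([-2.56182996,  0.01187861,  0.73658272])}
top {'fovy': 50.599506037583936, 'cx': 312.5567128989035, 'cy': 232.14543873626323, 'k1': -0.06680235842742495, 'xyz': array([0.41959351, 0.09705515, 0.9462573 ]), 'rotation': array([-2.92546647e+00,  1.10905363e-03, -1.46284846e+00])}
```

View pics/scene0.png

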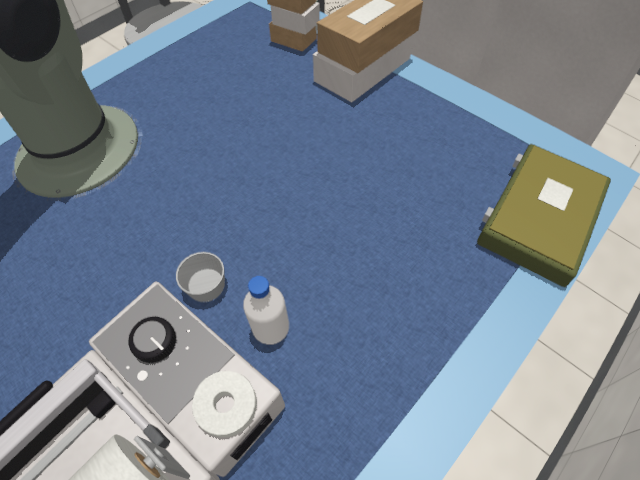

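View pics/top0.png

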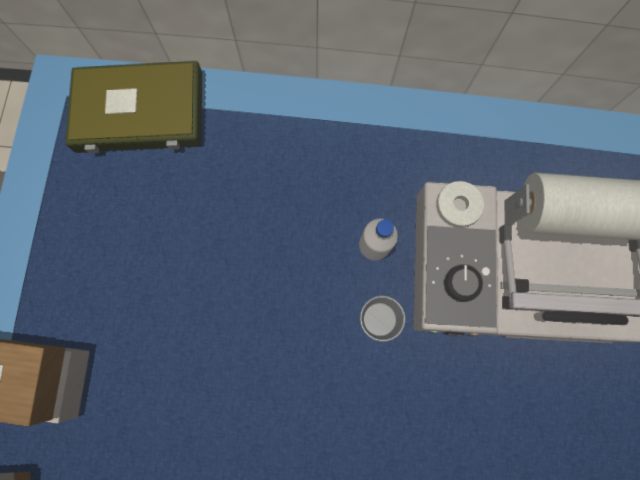

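The scene view shows the dial at (152,340) and the big dot at (142,376). The top view shows the dial at (464,282), pointer towards (465,265), big dot at (486,271), tape at (461,204), bottle at (378,240) and cup at (382,319). The big dot appears to be the sixth setting, two clicks clockwise.

```bash
cat > h.py <<'E'
from workcell import *
import numpy as np, cv2
from scipy.spatial.transform import Rotation as R
def K(c):
    f=240/np.tan(np.radians(c["fovy"]/2)); return np.array([[f,0,c["cx"]],[0,f,c["cy"]],[0,0,1]]),np.array([c["k1"],0,0,0.])
def cast(n,uv,z):
    c=get_calibration(n);k,d=K(c)
    p=cv2.undistortPoints(np.array(uv,float).reshape(-1,1,2),k,d)[:,0]
    r=np.c_[p,np.ones(len(p))]@R.from_euler("xyz",c["rotation"]).as_matrix().T
    return c["xyz"]+r*((z-c["xyz"][2])/r[:,2])[:,None]
def proj(n,P):
    c=get_calibration(n);k,d=K(c);M=R.from_euler("xyz",c["rotation"]).as_matrix().T
    return cv2.projectPoints(np.array(P,float).reshape(-1,1,3),cv2.Rodrigues(M)[0],-M@c["xyz"],k,d)[0][:,0]
def dial_meas(n,im,roi):
    """white blobs in roi on the deck"""
    x0,y0,x1,y1=roi; g=cv2.cvtColor(im,cv2.COLOR_RGB2GRAY)[y0:y1,x0:x1]
    g=cv2.resize(g,None,fx=4,fy=4,interpolation=cv2.INTER_CUBIC)
    out=[]
    for m,lab in((g>165,"white"),(g<62,"black")):
        nn,_,s,ce=cv2.connectedComponentsWithStats(m.astype(np.uint8))
        for i in range(1,nn):
            if s[i,4]>30: out.append((lab,s[i,4]/16,((ce[i]+.5)/4-.5+[x0,y0]).round(1)))
    return out
E
python3 - <<'E'
from h import *
for n,roi in(("top",(428,250,495,315)),("scene",(115,305,200,388))):
    im=cv2.imread(f"pics/{n}0.png")[:,:,::-1].copy()
    for l,a,c in dial_meas(n,im,roi):
        print(n,l,round(a,1),c,cast(n,[c],0.112 if l=="black" else .09)[0].round(4))
print("tape",cast("top",[[461,204]],.109),"bottle cap",cast("top",[[385,229]],.15),"cup rim",cast("top",[[382.5,318]],.045))
print("scene tape",cast("scene",[[224,403]],.109),"cap",cast("scene",[[259,285]],.15),"cup",cast("scene",[[201,275]],.045))
E
```

```text
top white 3.1 [461.5 255.7] [ 0.5927 -0.1407  0.09  ]
top white 3.1 [447.5 258.2] [ 0.5858 -0.1168  0.09  ]
top white 3.2 [475.3 260. ] [ 0.5877 -0.1649  0.09  ]
top white 28.2 [465.2 272.6] [ 0.5641 -0.1485  0.09  ]
top white 3.8 [437. 268.] [ 0.5669 -0.0997  0.09  ]
top white 48.1 [485.4 270.8] [ 0.5709 -0.1831  0.09  ]
top white 4.2 [433.  281.9] [ 0.5424 -0.0943  0.09  ]
top white 3.5 [489.1 285.1] [ 0.5469 -0.1905  0.09  ]
top black 397.3 [459.7 284.9] [ 0.5389 -0.134   0.112 ]
scene white 76.7 [122.7 311.7] [ 0.4713 -0.1453  0.09  ]
scene white 68.2 [190.4 313.2] [ 0.5474 -0.0785  0.09  ]
scene white 11.2 [180.2 317. ] [ 0.5411 -0.0923  0.09  ]
scene white 9.8 [188.1 330.4] [ 0.5657 -0.0974  0.09  ]
scene white 58.8 [156.2 342.8] [ 0.5468 -0.1398  0.09  ]
scene white 14.8 [186.8 347.6] [ 0.5842 -0.1147  0.09  ]
scene white 13.2 [176.8 363.4] [ 0.5916 -0.1383  0.09  ]
scene white 13.6 [127.4 367. ] [ 0.5454 -0.1885  0.09  ]
scene white 68.6 [123.1 378.3] [ 0.554  -0.2018  0.09  ]
scene white 97.4 [141.9 375. ] [ 0.5693 -0.1811  0.09  ]
scene white 12.7 [160.3 373.5] [ 0.5861 -0.1624  0.09  ]
scene white 84.3 [118.5 382.8] [ 0.5545 -0.2098  0.09  ]
scene white 8.9 [198.4 385.7] [ 0.6367 -0.1375  0.09  ]
scene black 27.8 [194.9 306.1] [ 0.5557 -0.0696  0.112 ]
scene black 836.2 [154.6 343. ] [ 0.5575 -0.1414  0.112 ]
tape [[ 0.67892171 -0.13056717  0.109     ]] bottle cap [[0.61099305 0.00138655 0.15      ]] cup rim [[ 0.47584364 -0.0194855   0.045     ]]
scene tape [[ 0.68465808 -0.12951714  0.109     ]] cap [[0.61663286 0.00327106 0.15      ]] cup [[ 0.48262421 -0.01945171  0.045     ]]
```

Call:
play_rows(
  deltas=[
    [0,0,-0.1,0,0,0,1],
    [0.15,-0.13,-0.17,0,0,0.03,1],
    [0.8,-0.71,-0.17,0,0,0.132,1],
    [0.8,-0.71,-0.17,0,0,0.132,1],
    [0.8,-0.71,-0.17,0,0,0.132,1],
    [0.8,-0.71,-0.17,0,0,0.132,1],
    [0.8,-0.71,-0.17,0,0,0.132,1],
    [0.8,-0.71,-0.17,0,0,0.132,1],
    [0.8,-0.71,-0.17,0,0,0.132,1],
    [0.8,-0.71,-0.17,0,0,0.132,1],
  ],
  newtons=30,
)

```text
clock: 1.1
position: [0.4108, -0.2245, 0.2765]
tool_rot: [3.141, -0.0, -0.001]
force: [1.2, -0.6, 0.9]
grip_width: -0.0005
finger_force: 0.0
```

Call:
play_rows(
  deltas=[
    [0.15,-0.14,0,0,0,0,1],
    [0.15,-0.14,0,0,0,0,1],
    [0.15,-0.14,0.23,0,0,0,1],
    [0.15,-0.14,0.23,0,0,0,1],
    [0.15,-0.14,0.23,0,0,0,1],
    [0.15,-0.14,0.23,0,0,0,1],
    [0.15,-0.14,0.23,0,0,0,1],
  ],
)

```text
clock: 1.8
position: [0.4856, -0.1565, 0.1619]
tool_rot: [-3.142, -0.0, -0.001]
force: [0.2, -0.1, 1.2]
grip_width: 0.0
finger_force: 0.0
```

Run:
```python
from h import *
o=observe();print(o["clock"],o["position"],o["tool_rot"],o["force"],o["qpos"].round(2))
im=grab_frame("scene")[:,:,::-1]
p=o["position"]
print(proj("scene",[p]))
cv2.imwrite("pics/s1.png",cv2.resize(im[200:420,40:333],None,fx=2.7,fy=2.7,interpolation=cv2.INTER_CUBIC)[:600,:800])
```

```text
1.8 [ 0.48555696 -0.15648492  0.16193775] [-3.14157436e+00 -1.70084386e-04 -7.36451889e-04] [ 0.16409483 -0.09135499  1.22514072] [ 0.39  0.39 -0.25  1.92  0.13  0.84 -1.5 ]
[[100.45044051 301.38137306]]
```

View pics/s1.png

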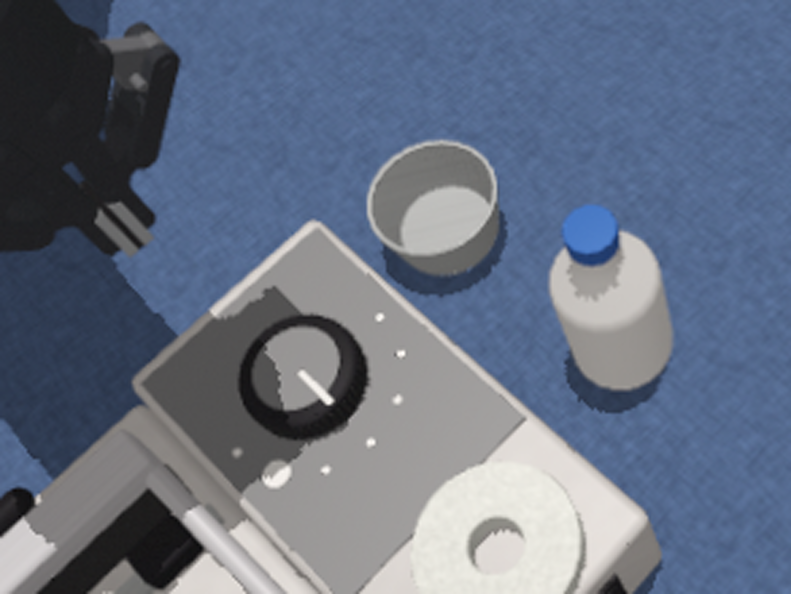

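The crop shows the shut finger pads ending near crop (135,250), i.e. pixel (90,292), ahead of the dial. The pointer is still at the middle setting and the big dot is at crop (277,474). The tip sits a bit off the projected TCP, so I'll check the top view numerically.

Run:
```python
from h import *
p=observe()["position"]
for d in([0,0,0],[0,0,.02],[-.011,0,0],[.011,0,0],[0,.01,0],[0,-.01,0],[-.011,.0,.04]): print(d,(proj("scene",[p+d])[0]-[40,200])*2.7)
im=grab_frame("top")[:,:,::-1]
print(proj("top",[p]))
cv2.imwrite("pics/t1.png",cv2.resize(im[230:380,400:560],None,fx=4,fy=4,interpolation=cv2.INTER_CUBIC))
```

```text
[0, 0, 0] [162.79123437 273.95029396]
[0, 0, 0.02] [144.6261565  255.35532116]
[-0.011, 0, 0] [150.77930631 260.00139464]
[0.011, 0, 0] [175.02560663 288.11646761]
[0, 0.01, 0] [179.88349016 260.16961308]
[0, -0.01, 0] [145.56185425 287.86595931]
[-0.011, 0.0, 0.04] [113.10509591 221.1443136 ]
[[481.78098782 316.86256341]]
```

View pics/t1.png

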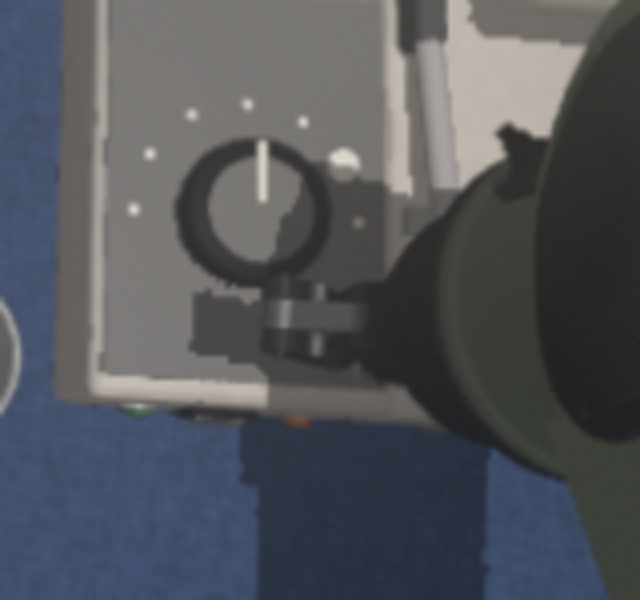

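The top crop shows the finger linkage at crop (265–365, 285–360), just ahead of the dial's front edge at (255,285). The tip is hidden, so I'll take a brightened zoom from the scene camera.

Run:
```python
from h import *
p=observe()["position"]
im=grab_frame("scene")[:,:,::-1][220:330,40:180]
im=cv2.resize(im,None,fx=5,fy=5,interpolation=cv2.INTER_CUBIC)
im=(255*(im/255.)**.45).astype(np.uint8)
im=np.ascontiguousarray(im)
for d in([0,0,0],[.011,.0,0],[.011,0,.02],[.011,0,.04]):
    u=(proj("scene",[p+d])[0]-[40,220])*5; cv2.circle(im,tuple(u.astype(int)),4,(0,0,255),-1)
cv2.imwrite("pics/s2.png",im)
```

```text
(no output)
```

View pics/s2.png

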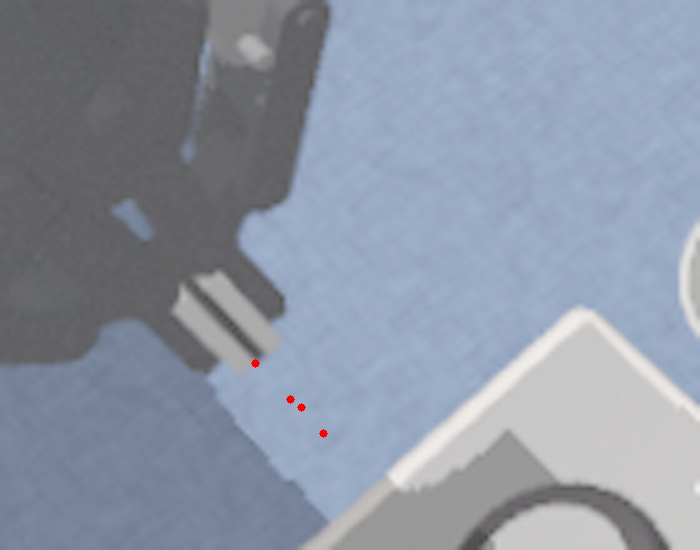

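Run:
```python
from h import *
o=observe();p=o["position"];print(p)
print("base scene",proj("scene",[[0,0,0],[.1,0,0],[0,.1,0]]))
for n in("scene","top"):
    for d in([0,0,0],[0,0,.04],[0,0,.1],[0,0,.15],[0,.03,.08]): print(n,d,proj(n,[p+d])[0])
im=grab_frame("top")[:,:,::-1]
a=im[270:350,450:530]; a=cv2.resize(a,None,fx=7,fy=7,interpolation=cv2.INTER_CUBIC)
a=(255*(a/255.)**.45).astype(np.uint8);a=np.ascontiguousarray(a)
for d in([0,0,0],[0,0,.04],[-.032,0,0]):
    cv2.circle(a,tuple(((proj("top",[p+d])[0]-[450,270])*7).astype(int)),4,(0,0,255),-1)
cv2.imwrite("pics/t2.png",a)
```

```text
[ 0.48599901 -0.15672172  0.16267256]
base scene [[ 75.88146092 149.17083389]
 [ 99.15068673 171.32587094]
 [113.93273456 124.8393892 ]]
scene [0, 0, 0] [100.24002981 301.46624529]
scene [0, 0, 0.04] [ 86.39411196 287.26597922]
scene [0, 0, 0.1] [ 62.43020718 262.4042058 ]
scene [0, 0, 0.15] [ 38.89467267 237.60804169]
scene [0, 0.03, 0.08] [ 92.58786156 254.70044295]
top [0, 0, 0] [481.84615407 316.8141257 ]
top [0, 0, 0.04] [490.68569798 315.37980958]
top [0, 0, 0.1] [505.80955922 312.91395662]
top [0, 0, 0.15] [520.5044454  310.50351705]
top [0, 0.03, 0.08] [479.13946979 311.59648184]
```

View pics/t2.png

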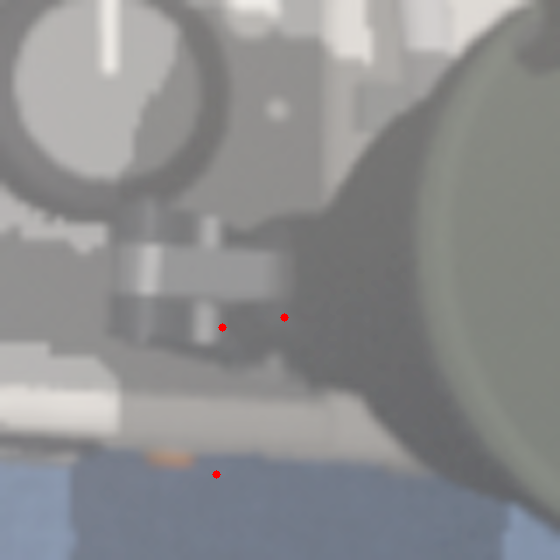

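The base projects correctly. The top view confirms the fingers' x. In the scene view the tip appears about 35–40 mm higher than the reported TCP. A cautious descent in front of the dial is safe either way, so I'll do that and look again.

Call:
play_rows(
  deltas=[
    [0,0,0.05,0,0,0,1],
    [0,0,0.12,0,0,0,1],
    [0,0,0.12,0,0,0,1],
    [0,0,0.12,0,0,0,1],
    [0,0,0.12,0,0,0,1],
  ],
)

```text
clock: 2.5
position: [0.4862, -0.1567, 0.103]
tool_rot: [3.141, -0.002, -0.001]
force: [-0.6, 0.2, 0.2]
grip_width: -0.0001
finger_force: 0.0
```

Run:
```python
from h import *
o=observe();p=o["position"];print(p,o["force"])
im=grab_frame("scene")[:,:,::-1][250:370,60:220]
im=cv2.resize(im,None,fx=5,fy=5,interpolation=cv2.INTER_CUBIC)
im=np.ascontiguousarray((255*(im/255.)**.45).astype(np.uint8))
for d in([.011,.0,0],[.011,0,.02],[.011,0,.04]):
    u=(proj("scene",[p+d])[0]-[60,250])*5; cv2.circle(im,tuple(u.astype(int)),4,(0,0,255),-1)
cv2.imwrite("pics/s3.png",im)
```

```text
[ 0.48622322 -0.15668904  0.10303022] [-0.64350451  0.17535866  0.19907725]
```

View pics/s3.png

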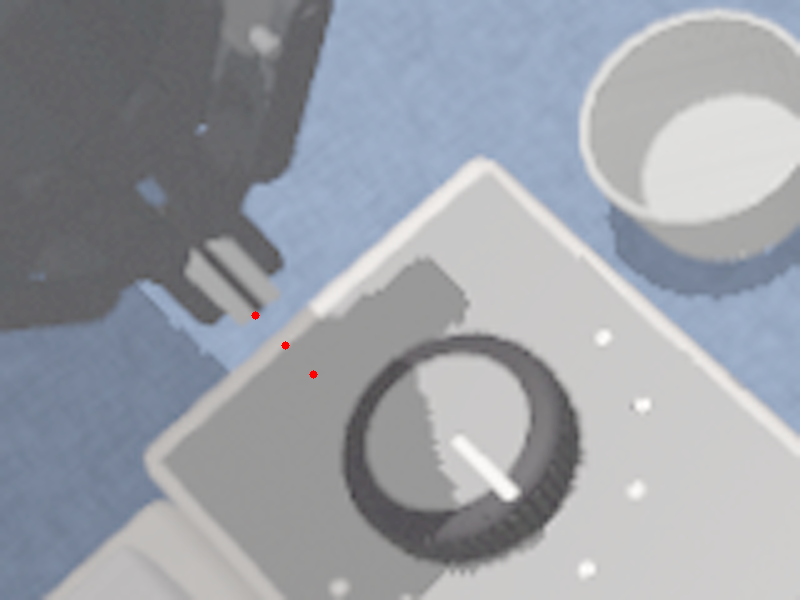

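The tip shows at crop (250,310), again matching about 38 mm above the reported TCP. I'll probe downward in small steps with the force as guard.

Call:
play_rows(
  deltas=[
    [0,0,0.01,0,0,0,1],
    [0,0,0.02,0,0,0,1],
    [0,0,0.024,0,0,0,1],
    [0,0,0.028,0,0,0,1],
    [0,0,0.028,0,0,0,1],
  ],
)

```text
clock: 3.05
position: [0.4851, -0.1564, 0.087]
tool_rot: [-3.141, 0.001, -0.001]
force: [-0.5, -0.2, -0.1]
grip_width: -0.0004
finger_force: 0.0
```

Call:
play_rows(
  deltas=[
    [0,0,0.004,0,0,0,1],
    [0,0,0.004,0,0,0,1],
  ],
)

```text
clock: 3.25
position: [0.4853, -0.1564, 0.0851]
tool_rot: [-3.141, 0.0, -0.001]
force: [0.1, 0.1, -0.5]
grip_width: 0.0
finger_force: 0.0
```

Call:
play_rows(
  deltas=[
    [0,0,0.004,0,0,0,1],
    [0,0,0.004,0,0,0,1],
  ],
)

```text
clock: 3.45
position: [0.4852, -0.1564, 0.0831]
tool_rot: [-3.142, 0.0, -0.001]
force: [0.5, 0.1, -0.0]
grip_width: -0.0005
finger_force: 0.0
```

Call:
play_rows(
  deltas=[
    [0,0,0.01,0,0,0,1],
    [0,0,0.02,0,0,0,1],
    [0,0,0.03,0,0,0,1],
    [0,0,0.04,0,0,0,1],
    [0,0,0.04,0,0,0,1],
  ],
)

```text
clock: 3.95
position: [0.4849, -0.1563, 0.0626]
tool_rot: [-3.141, 0.001, -0.001]
force: [0.0, 0.4, 0.6]
grip_width: 0.0
finger_force: 0.0
```

Run:
```python
from h import *
o=observe();p=o["position"];print(p,o["force"])
im=grab_frame("scene")[:,:,::-1][250:370,60:220]
im=cv2.resize(im,None,fx=5,fy=5,interpolation=cv2.INTER_CUBIC)
im=np.ascontiguousarray((255*(im/255.)**.45).astype(np.uint8))
for d in([.011,.0,.038],[.011,.005,.038]):
    u=(proj("scene",[p+d])[0]-[60,250])*5; cv2.circle(im,tuple(u.astype(int)),3,(0,0,255),-1)
cv2.imwrite("pics/s4.png",im)
```

```text
[ 0.48490558 -0.15630541  0.06255416] [0.02221363 0.39973395 0.59313647]
```

View pics/s4.png

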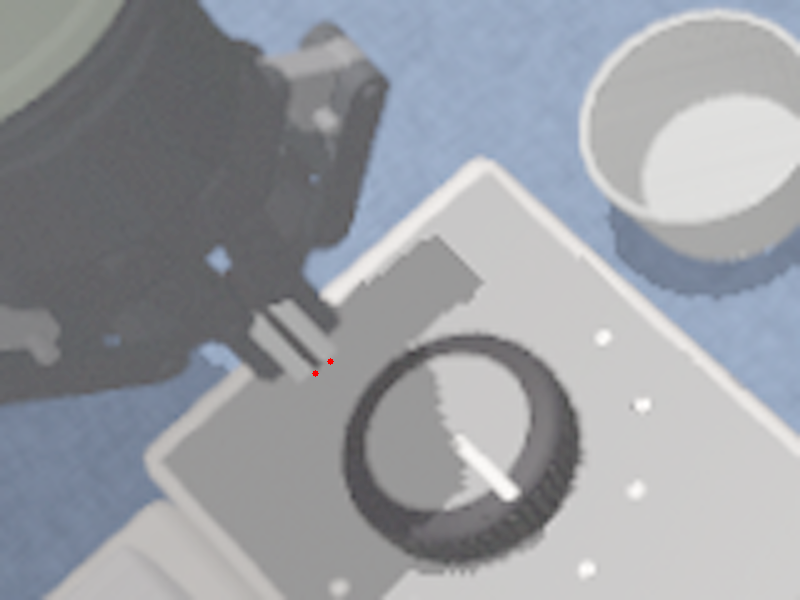

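The tip at crop (300,370) now sits just above the deck, 15–20 mm in front of the dial rim, and the pads are about 16 mm wide along y. I'll go down 3 mm, shift slightly left and approach the rim.

Call:
play_rows(
  deltas=[
    [0,-0.014,0.006,0,0,0,1],
    [0.01,-0.014,0.006,0,0,0,1],
    [0.02,-0.014,0.006,0,0,0,1],
    [0.03,-0.014,0.006,0,0,0,1],
    [0.034,-0.014,0.006,0,0,0,1],
    [0.034,-0.014,0.006,0,0,0,1],
  ],
)

```text
clock: 4.6
position: [0.5026, -0.1495, 0.0603]
tool_rot: [-3.142, -0.0, -0.001]
force: [0.1, 0.1, -0.3]
grip_width: -0.0002
finger_force: 0.0
```

Call:
play_rows(
  deltas=[
    [0.002,0,0,0,0,0,1],
    [0.002,0,0,0,0,0,1],
  ],
)

```text
clock: 4.8
position: [0.5033, -0.1495, 0.0603]
tool_rot: [-3.142, 0.0, -0.001]
force: [0.1, 1.2, -0.8]
grip_width: 0.0001
finger_force: 0.0
```

Call:
play_rows(
  deltas=[
    [0.002,0,0,0,0,0,1],
    [0.002,0,0,0,0,0,1],
  ],
)

```text
clock: 5.0
position: [0.5044, -0.1494, 0.0604]
tool_rot: [-3.142, -0.0, -0.001]
force: [0.1, -0.0, -0.9]
grip_width: 0.0002
finger_force: 0.0
```

Call:
play_rows(
  deltas=[
    [0.002,0,0,0,0,0,1],
    [0.002,0,0,0,0,0,1],
  ],
)

```text
clock: 5.2
position: [0.5047, -0.1495, 0.0602]
tool_rot: [-3.142, 0.001, -0.001]
force: [-5.7, 0.5, 2.5]
grip_width: -0.0
finger_force: 2.3
```

Call:
play_rows(
  deltas=[
    [0.002,0,0,0,0,0,1],
    [0.002,0,0,0,0,0,1],
  ],
)

```text
clock: 5.4
position: [0.5048, -0.1496, 0.0601]
tool_rot: [3.142, 0.003, -0.001]
force: [-9.8, -0.4, 7.4]
grip_width: 0.0003
finger_force: 5.0
```

Call:
play_rows(
  deltas=[
    [0,-0.004,0,0,0,0,1],
    [0,-0.008,0,0,0,0,1],
    [0,-0.012,0,0,0,0,1],
    [0,-0.016,0,0,0,0,1],
    [0,-0.02,0,0,0,0,1],
    [0,-0.024,0,0,0,0,1],
    [0,-0.028,0,0,0,0,1],
    [0,-0.032,0,0,0,0,1],
    [0,-0.034,0,0,0,0,1],
  ],
)

```text
clock: 6.3
position: [0.505, -0.1324, 0.0601]
tool_rot: [3.142, 0.002, -0.001]
force: [-7.8, -1.3, 2.5]
grip_width: -0.0
finger_force: 4.1
```

```bash
cat > ptr.py <<'E'
from h import *
def go():
    o=observe();print(o["clock"],o["position"].round(4),o["force"].round(1))
    C=np.array([.5447,-.1413])
    for n,roi in(("top",(428,250,495,315)),("scene",(115,305,200,388))):
        for l,a,c in dial_meas(n,grab_frame(n),roi):
            P=cast(n,[c],.112)[0][:2]-C
            if l=="white" and a>8 and np.hypot(*P)<.032: print(n,round(a,1),c,"pointer clockwise angle(rad), +y=0:",np.pi/2-np.arctan2(P[1],P[0]) +.025, np.hypot(*P))
go()
E
python3 ptr.py
```

```text
6.3 [ 0.505  -0.1324  0.0601] [-7.8 -1.3  2.5]
```

```bash
cat > ptr.py <<'E'
from h import *
o=observe();print(o["clock"],o["position"].round(4),o["force"].round(1))
C=np.array([.5447,-.1413,.112])
for n in("top","scene"):
    g=cv2.cvtColor(grab_frame(n),cv2.COLOR_RGB2GRAY)
    # rectify dial top: 0.25 mm/px, rows down = -x, cols right = -y
    s=np.array([[-.036,-.036],[-.036,.036],[.036,.036],[.036,-.036]])   # x,y offsets
    q=proj(n,np.c_[C[0]+s[:,0],C[1]+s[:,1],np.full(4,.112)]).astype(np.float32)
    d=np.float32([[(.036-y)*4000,(.036-x)*4000] for x,y in s])
    w=cv2.warpPerspective(g,cv2.getPerspectiveTransform(q,d),(288,288))
    t=cv2.morphologyEx(w,cv2.MORPH_TOPHAT,np.ones((25,25)))
    cv2.circle(m:=np.zeros_like(t),(144,144),118,255,-1)
    nn,_,st,ce=cv2.connectedComponentsWithStats(((t>25)&(m>0)).astype(np.uint8))
    for i in range(1,nn):
        if st[i,4]>250:
            x,y=(144-ce[i][1])/4,(144-ce[i][0])/4
            print(n,st[i],"mm",round(x,1),round(y,1),"dial angle",round(np.pi/2-np.arctan2(y,x)+.025,2))
    cv2.imwrite(f"pics/w_{n}_{o['clock']:.1f}.png",w)
E
python3 ptr.py
```

```text
6.4 [ 0.505  -0.1324  0.0601] [-8.1 -0.8  3.6]
scene [ 142   43   67  100 2096] mm 13.1 -7.6 dial angle 2.12
```

The pointer now reads 2.12, so the first click is in. Next I'll lift off, go back and press again.

Call:
play_rows(
  deltas=[
    [-0.016,0,0,0,0,0,1],
    [-0.02,0.01,0,0,0,0,1],
    [-0.02,0.034,0,0,0,0,1],
    [-0.02,0.034,0,0,0,0,1],
    [-0.008,0.034,0,0,0,0,1],
    [-0.003,0.034,0,0,0,0,1],
    [-0.001,0.034,0,0,0,0,1],
    [0,0.034,0,0,0,0,1],
    [0,0.034,0,0,0,0,1],
  ],
)

```text
clock: 7.4
position: [0.5052, -0.1493, 0.0601]
tool_rot: [3.142, 0.003, -0.001]
force: [-9.6, -1.4, 6.3]
grip_width: -0.0004
finger_force: 4.4
```

```bash
python3 ptr.py
```

```text
7.4 [ 0.5052 -0.1493  0.0601] [-9.6 -1.4  6.3]
top [ 153   42   55   89 1402] mm 14.6 -8.9 dial angle 2.15
top [  69   71   41   82 1113] mm 9.4 14.5 dial angle 0.6
scene [ 142   41   62  101 2053] mm 13.4 -7.1 dial angle 2.08
scene [  55   69   52  127 2527] mm 4.1 17.5 dial angle 0.26
```

Both views put the dial at the fifth setting, and the press is about 10 N. Second stroke.

Call:
play_rows(
  deltas=[
    [0,-0.004,0,0,0,0,1],
    [0,-0.008,0,0,0,0,1],
    [0,-0.012,0,0,0,0,1],
    [0,-0.016,0,0,0,0,1],
    [0,-0.02,0,0,0,0,1],
    [0,-0.024,0,0,0,0,1],
    [0,-0.028,0,0,0,0,1],
    [0,-0.032,0,0,0,0,1],
    [0,-0.034,0,0,0,0,1],
  ],
)

```text
clock: 8.4
position: [0.5053, -0.132, 0.06]
tool_rot: [-3.141, 0.002, -0.0]
force: [-6.2, -0.1, 2.3]
grip_width: 0.0002
finger_force: 3.2
```

```bash
python3 ptr.py
```

```text
8.4 [ 0.5053 -0.132   0.06  ] [-6.2 -0.1  2.3]
scene [ 151   84   97   67 2110] mm 6.7 -14.3 dial angle 2.73
```

Call:
play_rows(
  deltas=[
    [-0.02,0,0,0,0,0,1],
    [-0.05,0,0,0,0,0,1],
    [-0.05,0,-0.1,0,0,0,1],
    [-0.05,0,-0.2,0,0,0,1],
    [-0.05,0,-0.3,0,0,0,1],
    [-0.05,0,-0.45,0,0,0,1],
    [-0.05,0,-0.45,0,0,0,1],
    [-0.15,0.2,-0.45,0,0,0,1],
    [-0.15,0.3,-0.45,0,0,0,1],
    [-0.15,0.3,-0.45,0,0,0,1],
  ],
)

```text
clock: 9.5
position: [0.4326, -0.2751, 0.2858]
tool_rot: [3.141, -0.001, 0.0]
force: [1.0, -0.9, 0.4]
grip_width: 0.0001
finger_force: 0.0
```

Call:
play_rows(
  deltas=[
    [0,0.1,0,0,0,0,1],
    [0,0.1,0,0,0,0,1],
    [0,0.1,0,0,0,0,1],
  ],
)

```text
clock: 9.8
position: [0.433, -0.3243, 0.2849]
tool_rot: [-3.141, 0.0, -0.002]
force: [-0.7, 0.4, -0.1]
grip_width: 0.0002
finger_force: 0.0
```

```bash
python3 ptr.py
python3 - <<'E'
from h import *
im=grab_frame("top")[:,:,::-1]
im2=grab_frame("scene")[:,:,::-1]
a=cv2.resize(im[180:340,340:510],(400,376)); b=cv2.resize(im2[250:450,100:312],(400,376))
cv2.imwrite("pics/fin.png",np.hstack([a,b]))
E
```

```text
9.8 [ 0.433  -0.3243  0.2849] [-0.7  0.4 -0.1]
top [ 158   76   89   64 1890] mm 8.9 -14.8 dial angle 2.62
scene [ 150   78   97   73 2218] mm 7.7 -14.0 dial angle 2.66
```

View pics/fin.png

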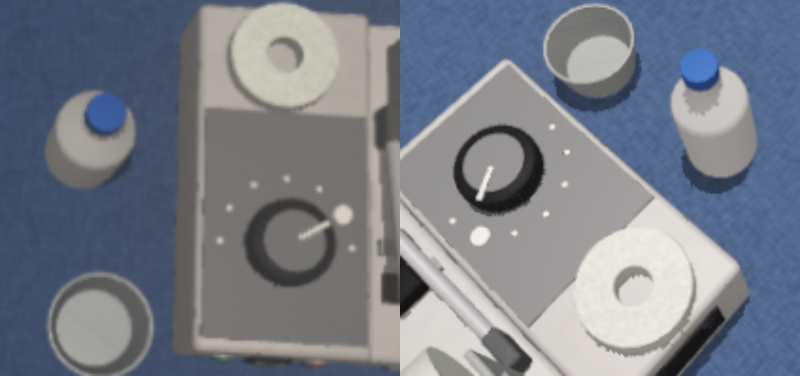

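In both views the pointer aims at the big dot (left panel (343,214), right panel (480,236)). The dial reads 2.62–2.66, the bystanders stand where they were, and the arm is clear.

```bash
python3 -c "
from workcell import *
print(job_done())"
```

```text
the job is handed in; nothing more can be done
None
```

The dial was stroked two clicks clockwise with the shut fingertips and has clicked in at the large dot (read as 2.62–2.66 rad in the two cameras; the sixth setting is 2.618), with the tape roll, bottle and cup where they were, the arm clear, and the job handed in at about 10 s.

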